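# Draw the dip basket out of the ultrasonic cleaner and hold it level to drip

### The arm

A 6-joint arm with a two-finger parallel gripper is mounted at the origin on the work surface. World frame = base frame: x ahead of the robot, y to its left, z up, the work surface at z = 0. Lengths are in m, angles in rad, forces in N, time in s.
With the tool pointing down it reaches from about 0.3 to 0.875 m from the base axis. Payload 6.4 kg.
Tool frame: the origin (TCP) lies on the centre line of the jaws, within the pads' length; the fingertips stand robot.tip_reach ahead of it and the grasp point (between the pads) lies 5 mm behind it (robot.tip_reach is the distance from the TCP to the fingertips, in m); z points along the fingers, y is the line along which they close (so a half turn about z gives the same grasp; the last joint's range is limited). The gripper opens to 85 mm and grips with 20 to 120 N. Pads are 22 mm wide; open, the fingers measure 114 mm over their backs; the gripper's body (76 mm by 85 mm) begins 54 mm behind the grasp point. The pads swing forward as they close: fully open they stand 13 mm farther back than shut.
Start: joints at [1.061, 0.181, 1.607, -0, 1.354, -0.206], TCP at [0.172, 0.549, 0.245] pointing down, gripper open.
Joint ranges: [-2.99, 2.99], [-0.89, 2.07], [0.3, 2.58], [-1.14, 4.28], [0, 2.63], [-3.12, 3.12]. Speed limits (rad/s): [2.57, 2.57, 3.01, 3.14, 3.14, 3.14].

### API

Orientations are given as a unit quaternion [x, y, z, w].
In Python, from workcell import status, read_camera, job, spot_in, robot gives the robot as it stands.
- The arm moves only by the shell command python3 -m crank 'ROWS' [FORCE]. ROWS is a JSON object of lists of equal length, an entry for each row: "dp": the shift along the tool's x, y, z as a fraction of full scale, a list of three; "rotation": the turn, a rotation vector about the tool's x, y, z as a fraction of full scale, a list of three; "fingers": the opening, from 0 (shut) to 1 (fully open). A call has 1 to 10 rows; each row is the pose to reach, as a shift and turn from the pose commanded when the call began, along the tool's axes at that moment, turning the shorter way round; what a row does not reach only later rows make up. Full scale, the value 1, is 100 cm for a shift and 360 degrees for a turn. A row lasts 1/10 s, in which the tool goes at most 50 mm and 8.59 degrees, less where a joint would pass 70% of its speed; a pose out of reach is approached as far as the arm can. A call with a number of a shift or a turn outside -1 to 1 is refused whole. A call with a gripper value outside its range is refused whole. The fingers move at their own pace and stop on an object; FORCE is the grip in N (left out, the last holds). Time passes only in rows, so rows that repeat a pose let the fingers close. It gives the time, the measured TCP pose, the force, the opening and the grip force at its end, in the units of the state.
- status.get_state(): the state, without advancing time (a new reading comes with each control period).
- read_camera(name): name is "scene" or "top" or "wrist"; returns a dict with "color" (400x640x3 uint8, red, green, blue), "z_map" (400x640 float32, m along the optical axis (not along the pixel's ray), 0 where there is no reading), "mtx" (3x3 intrinsics, pixels), "position" and "orientation" of the camera in the world. Camera axes: x right, y down, z forward; pixel columns grow to the right and rows downward; lengths in m; the calibration is good to about 2 mm. A picture is of the moment at which its call begins.
- job.hand_in(): hands the job in; it is judged then, once.
Trained networks look in a picture, given as the dict that the camera call returned (one of the last four; its "shot" number tells which), for a name from the list of things; names that differ only in an ending like _2 or _b are one class to them, and where a whole thing is asked for, a point or a joint stands for the part that bears it (a point fixed in the world has none). Each returns a list of dicts, best first, with "confidence" (0 to 1); they miss things now and then, are a little off and sometimes report something else, mostly with a low value. They report only what shows in the picture. A call takes as long as a camera call. They do not tell look-alikes from the thing itself.
- spot_in(target, picture): "xy" ([column, row] in pixels, amid what is visible of it).
The state is a dict: "time_s": time; "joint_pos": joint angles; "qd": joint speeds; "tau": joint torques, N m; "tool_pos": TCP position; "orientation": TCP orientation; "contact_force": force on the tool from outside, world axes, zero at the start; "ft_torque": the same for the moment, N m; "grip_width": finger opening in m; "gripper_force": force on a finger pad.
Only numpy, scipy, OpenCV 4.12 (cv2) and the standard library are available. Lean on these libraries where they do the work, as an engineer would, in place of code of your own. Each camera call takes 0.05 s, during which the arm holds its last target. There are 200 camera calls.

### The job

The brass spacers in the dip basket are clean: take the basket by the black grip on its tall stem, draw it straight up out of its beaker in the ultrasonic cleaner and hold it right above that beaker, level and steady, its bottom about five centimetres over the rim so that drips would fall back in. Hold it so for about five seconds and finish still holding it there: nothing is put down or let go. Keep the basket upright all the way with all three spacers in it, and leave the lid on the other beaker and the things on the bench where they are.

Things in the scene. Friction and masses are not known exactly. Their poses are not given: they have to be found in the camera images.
- cleaner: Compact ultrasonic cleaner standing on the bench, does not move: blue housing 140 x 212 mm, 112 mm high to its steel cover, control panel on the -x side. Origin under its centre at bench height, y along its long side. Two steel beakers stand fixed in openings of the cover at y = +50 and -50 mm; one holds the dip basket, the other is closed by a lid, which is which varies.
- beaker_a (a point): Centre of the mouth of the beaker at the cleaner's +y end, at rim height (125 mm above the bench). The beaker is round, 60 mm wide inside, its rim 70 mm over all, 76 mm deep inside; rim stands 13 mm above the cover.
- beaker_b (a point): The same point of the equal beaker at the cleaner's -y end.
- basket: Dip basket, loose, about 0.13 kg, standing upright in one of the beakers with its bottom on the beaker's floor (49 mm above the bench). Round open steel wire basket 50 mm wide and 38 mm high, a wire bail over it that rises to 85 mm, a 6 mm stem above and a black plastic grip at the top, 150 mm high in all. Origin at the centre of its underside, z up along the stem. About 5 mm play all round in the beaker.
- basket_grip (a point): Centre of the basket's black grip, 127.5 mm above the basket's underside. The grip is a rounded block 14 mm thick (x axis of this point) and 26 mm wide (y axis), 45 mm tall (z axis); at the start its centre is 176 mm above the bench and its lower end 29 mm above the beaker's rim. Close the fingers along x or y.
- basket_bottom (a point): Centre of the underside of the basket, z up along the stem.
- spacer0_mid (a point): Centre of a hexagonal brass spacer, 9 mm across flats, 16 mm long, 10 g, lying loose on the basket's floor.
- spacer1_mid (a point): Centre of the second brass spacer, same kind, in the basket.
- spacer2_mid (a point): Centre of the third brass spacer, same kind, in the basket.
- lid: Loose white plastic lid on the other beaker, 76 mm wide, 4 mm thick, with a black knob 20 mm wide that rises to 20 mm above the lid's underside (145 mm above the bench). Origin at the centre of the plate's underside. To be left alone.
- lid_mid (a point): Point on the lid's axis 7 mm above its underside.
- keypad_mid (a point): Bystander: small yellow and blue keypad with nine keys, 75 x 95 x 32 mm, beside the cleaner; its centre.
- partsbox_mid (a point): Bystander: small clear parts box with its lid open, 65 x 90 x 22 mm (open lid to 65 mm), beside the cleaner; its centre.
- brush_grip (a point): Bystander: brush lying behind the cleaner (its +x side); middle of its handle.
Mind the look-alikes: they are no part of the job. Of the things shaped like the basket, the bare steel one is meant.

How it is judged:
By the outcome, as a careful person would: the job done as asked, in the order asked, and still so for the second after the job is handed in, while the arm keeps its last pose, push and grip.
It also fails if it takes over 38 s, if anything falls off the work surface, if the arm or the gripper's body presses on something with over 40 N, if the wrist force passes 120 N, or if a joint passes its speed limit or range.

## Working session

There is one attempt and no reset: what is moved stays moved. The work goes in short steps, Python scripts to look and compute and a shell command to move; the robot and the scene stay as the last step left them, time stands still between calls to the robot, and variables do not carry over. Pictures are saved under pics/ and viewed, at most 10 in all, crops included, and the job is handed in when it is done.

```bash
mkdir -p pics
cat > h.py <<'E'
import numpy as np, cv2
from scipy.spatial.transform import Rotation as R
from workcell import status, read_camera, job, spot_in, robot
def cloud(p):
    K=np.array(p["mtx"]);z=p["z_map"];v,u=np.indices(z.shape)
    c=np.stack([(u-K[0,2])/K[0,0]*z,(v-K[1,2])/K[1,1]*z,z],-1)
    w=c@R.from_quat(p["orientation"]).as_matrix().T+np.array(p["position"]); w[z==0]=np.nan
    return w
def at(w,xy):
    u,v=np.round(xy).astype(int); return np.round(np.nanmedian(w[max(v-1,0):v+2,max(u-1,0):u+2].reshape(-1,3),axis=0),4)
def save(p,n): cv2.imwrite(f"pics/{n}.png",p["color"][...,::-1])
E
python3 - <<'E'
from h import *
s=status.get_state();print(s["time_s"],s["tool_pos"],s["orientation"],s["grip_width"],robot.tip_reach)
for c in ["scene","top"]:
    p=read_camera(c);save(p,c+"0");w=cloud(p);print(c,p["position"])
    for t in ["cleaner","basket","basket_grip","lid_mid","keypad_mid","partsbox_mid","brush_grip","spacer0_mid"]:
        for d in spot_in(t,p)[:3]: print(t,np.round(d["xy"]),round(d["confidence"],2),at(w,d["xy"]))
E
```

```text
0.0 [0.17171701 0.54818723 0.24438083] [ 1.51298153e-01  9.88487768e-01 -8.38585728e-04 -3.14254001e-04] 0.08490561605781868 0.014
scene [0.97051608 0.56462718 1.08274568]
cleaner [329. 200.] 0.55 [0.5799 0.0977 0.0859]
basket [400. 206.] 0.69 [0.4145 0.2337 0.066 ]
basket [333. 194.] 0.6 [0.5897 0.1255 0.1648]
basket_grip [400. 209.] 0.78 [0.3881 0.2262 0.0049]
basket_grip [335. 194.] 0.76 [0.5882 0.1325 0.1713]
basket_grip [319. 171.] 0.28 [0.5645 0.0281 0.1447]
lid_mid [318. 173.] 0.94 [0.5665 0.026  0.1295]
keypad_mid [340. 270.] 0.94 [0.676  0.2737 0.031 ]
partsbox_mid [290. 155.] 0.63 [ 0.5428 -0.1689  0.0026]
brush_grip [289. 230.] 0.66 [0.7151 0.0763 0.0185]
brush_grip [337. 272.] 0.16 [0.6838 0.2715 0.0236]
top [0.40128101 0.05665339 1.10682223]
cleaner [310. 208.] 0.85 [0.5654 0.0765 0.114 ]
basket [258. 273.] 0.6 [0.4047 0.2081 0.1082]
basket [289. 199.] 0.56 [0.5753 0.1245 0.1874]
basket_grip [256. 268.] 0.8 [0.4187 0.2294 0.0018]
basket_grip [290. 198.] 0.66 [0.5757 0.1213 0.1971]
keypad_mid [244. 177.] 0.83 [0.6705 0.262  0.0281]
partsbox_mid [394. 218.] 0.67 [ 0.5507 -0.1563  0.0064]
brush_grip [313. 164.] 0.9 [0.7077 0.0684 0.0197]
```

View pics/scene0.png

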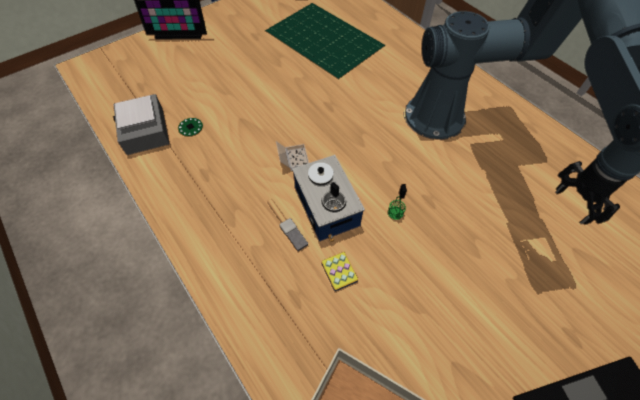

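View pics/top0.png

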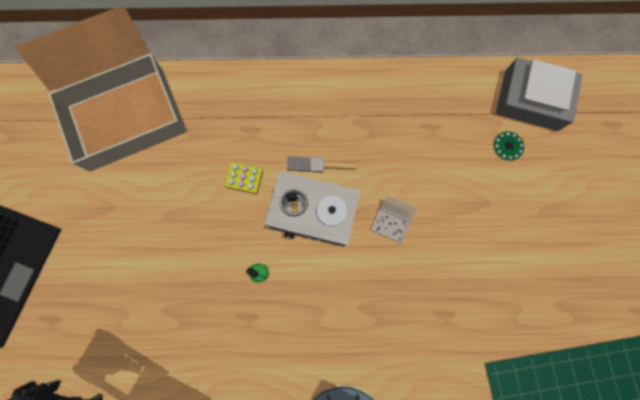

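The scene and top views show the cleaner with the bare steel basket in its +y beaker (top ≈(292,200)). The lid is on the other beaker (332,210), and a green look-alike stands in front at (258,272).

Run:
```python
from h import *
for c in ["top","scene"]:
    p=read_camera(c);w=cloud(p)
    near=(abs(w[...,0]-.575)<.14)&(abs(w[...,1]-.08)<.16)
    m=near&(abs(w[...,2]-.112)<.006)
    r=cv2.minAreaRect((w[m][:,:2]*1000).astype(np.float32));print(c,"cover",r,m.sum())
    m=near&(w[...,2]>.15)&(w[...,2]<.23)
    q=w[m];print("grip n",m.sum(),q.mean(0),q.min(0),q.max(0)); print(cv2.minAreaRect((q[:,:2]*1000).astype(np.float32)))
    t=q[q[:,2]>.19];print("top",len(t),t.mean(0) if len(t) else 0)
    m=near&(abs(w[...,2]-.129)<.003);q=w[m];print("lid/rim",len(q))
    m=(abs(w[...,0]-.41)<.07)&(abs(w[...,1]-.22)<.07)&(w[...,2]>.03);q=w[m];print("green",q.mean(0),q.min(0),q.max(0))
    if c=="top":
        im=p["color"][150:300,220:420,::-1];cv2.imwrite("pics/crop.png",cv2.resize(im,None,fx=4,fy=4,interpolation=3))
```

```text
top cover ((568.9581298828125, 71.31110382080078), (216.23924255371094, 144.51866149902344), 75.23968505859375) 3458
grip n 98 [0.57977221 0.1193452  0.1906309 ] [0.57457912 0.10684426 0.15724891] [0.58815239 0.1332259  0.20206441]
((581.7409057617188, 119.98875427246094), (13.640007972717285, 26.126384735107422), 2.1942219734191895)
top 68 [0.58145207 0.11955057 0.19842848]
lid/rim 622
green [0.40562265 0.21665466 0.10153773] [0.38145327 0.19520446 0.03169349] [0.43135391 0.24467845 0.15200726]
scene cover ((570.1695556640625, 72.54692840576172), (218.73431396484375, 145.54672241210938), 75.4941635131836) 2167
grip n 110 [0.5866096  0.12497465 0.18403575] [0.57738334 0.10886301 0.15159622] [0.5915404  0.13627365 0.20146415]
((584.2404174804688, 122.41336059570312), (14.003506660461426, 27.077802658081055), 3.9467978477478027)
top 53 [0.58555651 0.12348935 0.19689774]
lid/rim 348
green [0.41125404 0.22412563 0.09574812] [0.38161945 0.19588227 0.03010009] [0.43284664 0.24663294 0.15468097]
```

View pics/crop.png

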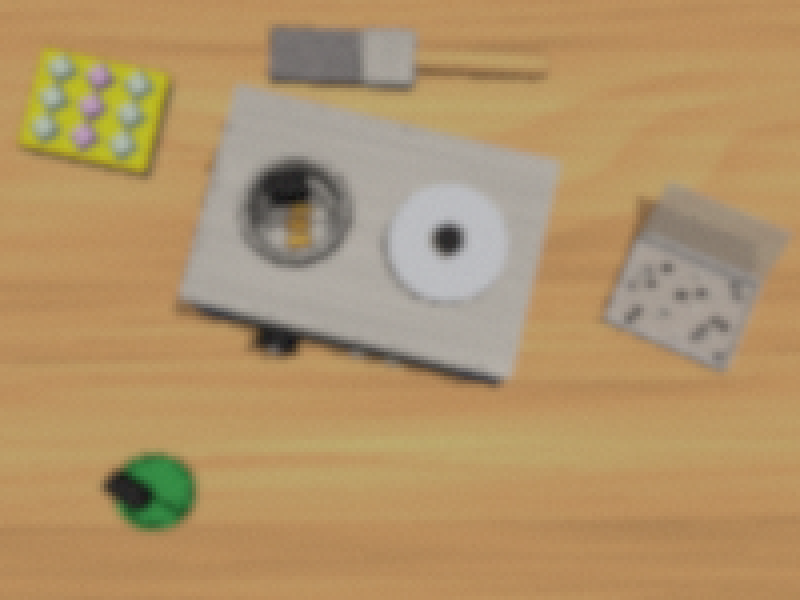

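The crop shows the bare basket's black grip at crop ≈(287,185), wide side nearly along world y, with brass spacers below it. The grip is at about (0.583, 0.121), and the beaker centre predicted from the cleaner fit is (0.582, 0.120), so they agree.

```bash
cat >> h.py <<'E'
def go(pos,yaw):
    """dp, rotation (full scale 1 m / 360 deg) to bring TCP to pos, pointing down, tool y at yaw deg (mod 180)"""
    s=status.get_state();A=R.from_quat(s["orientation"]);best=None
    for k in (0,180):
        y=np.radians(yaw+k);Y=np.array([np.cos(y),np.sin(y),0]);Z=np.array([0,0,-1.]);X=np.cross(Y,Z)
        r=(A.inv()*R.from_matrix(np.c_[X,Y,Z])).as_rotvec()
        if best is None or np.linalg.norm(r)<np.linalg.norm(best):best=r
    d=A.inv().apply(np.array(pos)-s["tool_pos"])
    print("dp",np.round(d,4),"rot",np.round(best/2/np.pi,4),"steps",np.linalg.norm(d)/.05,np.degrees(np.linalg.norm(best))/8.59)
E
python3 -c "
from h import *
go([.583,.121,.32],4)"
```

```text
dp [-0.5201 -0.2852 -0.0747] rot [ 0.     -0.      0.1905] steps 11.957180308289427 7.98543646857776
```

```bash
python3 -m crank '{"dp":[[0,0,-0.05],[-0.13,-0.07,-0.075],[-0.26,-0.14,-0.075],[-0.39,-0.21,-0.075],[-0.52,-0.285,-0.075],[-0.52,-0.285,-0.075],[-0.52,-0.285,-0.075],[-0.52,-0.285,-0.075],[-0.52,-0.285,-0.075],[-0.52,-0.285,-0.075]],"rotation":[[0,0,0],[0,0,0.02],[0,0,0.04],[0,0,0.06],[0,0,0.08],[0,0,0.10],[0,0,0.12],[0,0,0.14],[0,0,0.16],[0,0,0.18]],"fingers":[1,1,1,1,1,1,1,1,1,1]}' 40
python3 -c "
from h import *
go([.583,.121,.32],4)"
```

```text
time_s: 2.0
tool_pos: [0.4846, 0.2235, 0.317]
orientation: [0.659, 0.752, 0.0, 0.0]
contact_force: [1.1, 1.2, 0.5]
grip_width: 0.0854
gripper_force: 0.0
dp [-0.1144  0.0842 -0.003 ] rot [ 0.0001 -0.      0.0097] steps 2.8420573167362027 0.4064638072171783
```

```bash
python3 -m crank '{"dp":[[-0.04,0.03,-0.003],[-0.08,0.06,-0.003],[-0.114,0.084,-0.003],[-0.114,0.084,-0.003],[-0.114,0.084,-0.003]],"rotation":[[0,0,0.01],[0,0,0.01],[0,0,0.01],[0,0,0.01],[0,0,0.01]],"fingers":[1,1,1,1,1]}'
python3 - <<'E'
from h import *
p=read_camera("wrist");save(p,"wrist1");w=cloud(p)
for d in spot_in("basket_grip",p)[:3]: print(d["xy"],d["confidence"],at(w,d["xy"]))
m=(abs(w[...,0]-.583)<.035)&(abs(w[...,1]-.121)<.035)&(w[...,2]>.19)&(w[...,2]<.206)
q=w[m];print(m.sum(),q.mean(0));print(cv2.minAreaRect((q[:,:2]*1000).astype(np.float32)))
m=(abs(w[...,0]-.583)<.06)&(abs(w[...,1]-.121)<.06)&(abs(w[...,2]-.125)<.004)
q=w[m];print("rim",cv2.minEnclosingCircle((q[:,:2]*1000).astype(np.float32)))
go([.583,.121,.32],4)
E
```

```text
time_s: 2.5
tool_pos: [0.5823, 0.1229, 0.319]
orientation: [0.682, 0.732, -0.0, -0.001]
contact_force: [-1.0, 0.6, -0.3]
grip_width: 0.0857
gripper_force: 0.0
[185.7, 78.4] 0.77 [0.3822 0.2231 0.0125]
[321.5, 177.3] 0.72 [0.5801 0.1331 0.1755]
[313.6, 164.3] 0.22 [0.5695 0.1235 0.06  ]
442 [0.58215537 0.12209296 0.1985443 ]
((582.4343872070312, 121.0628890991211), (13.76907730102539, 25.017141342163086), 4.012498378753662)
rim ((574.59619140625, 105.63915252685547), 50.19219207763672)
dp [-0.0035  0.0013 -0.0005] rot [-0.0001 -0.0001  0.0006] steps 0.07560940808166218 0.02758729360338545
```

View pics/wrist1.png

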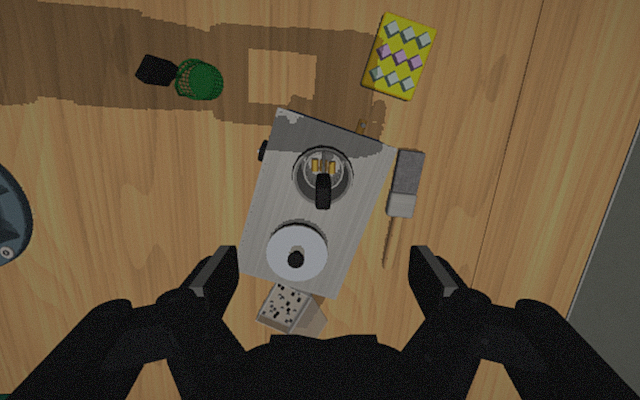

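The wrist view shows the grip at (322,190) square to the closing line, with spacers visible at (323,168). The measured centre is (0.5824, 0.1215), yaw 4°.

```bash
python3 -c "
from h import *
go([.5824,.1215,.173],4)"
```

```text
dp [-0.0031  0.0008  0.1465] rot [-0.0001 -0.0001  0.0006] steps 2.9310150735267517 0.02758729360338545
```

```bash
python3 -m crank '{"dp":[[-0.002,0,0.04],[-0.002,0,0.08],[-0.002,0,0.11],[-0.002,0,0.13],[-0.002,0,0.146],[-0.002,0,0.146],[-0.002,0,0.146],[-0.002,0,0.146]],"rotation":[[0,0,0],[0,0,0],[0,0,0],[0,0,0],[0,0,0],[0,0,0],[0,0,0],[0,0,0]],"fingers":[1,1,1,1,1,1,0.6,0.45]}'
python3 - <<'E'
from h import *
p=read_camera("wrist");save(p,"wrist2");go([.5824,.1215,.173],4)
E
```

```text
time_s: 3.4
tool_pos: [0.5829, 0.1223, 0.1753]
orientation: [0.68, 0.733, 0.001, 0.001]
contact_force: [-0.3, 0.4, 0.7]
grip_width: 0.0589
gripper_force: 0.0
dp [-0.0006 -0.0006  0.0023] rot [0.0004 0.     0.0007] steps 0.04943511225868787 0.03306279403770031
```

View pics/wrist2.png

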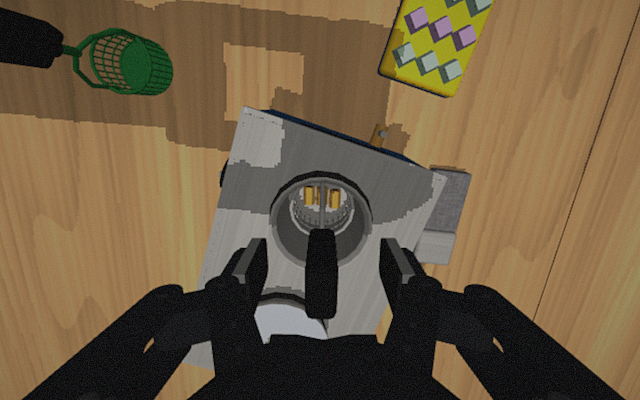

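The grip is centred between the fingers (about x = 321 between pads at 252 and 397). I'll close now.

```bash
python3 -m crank '{"dp":[[0,0,0],[0,0,0],[0,0,0],[0,0,0],[0,0,0],[0,0,0],[0,0,0],[0,0,0],[0,0,0],[0,0,0]],"rotation":[[0,0,0],[0,0,0],[0,0,0],[0,0,0],[0,0,0],[0,0,0],[0,0,0],[0,0,0],[0,0,0],[0,0,0]],"fingers":[0.35,0.28,0.22,0.18,0.14,0.1,0.05,0,0,0]}' 50
```

```text
time_s: 4.45
tool_pos: [0.5824, 0.1216, 0.1738]
orientation: [0.681, 0.732, 0.0, 0.0]
contact_force: [-1.0, -1.7, 2.9]
grip_width: 0.0136
gripper_force: 49.2
```

```bash
python3 -m crank '{"dp":[[0,0,-0.003],[0,0,-0.008],[0,0,-0.014],[0,0,-0.02],[0,0,-0.026],[0,0,-0.032],[0,0,-0.038],[0,0,-0.044],[0,0,-0.048],[0,0,-0.05]],"rotation":[[0,0,0],[0,0,0],[0,0,0],[0,0,0],[0,0,0],[0,0,0],[0,0,0],[0,0,0],[0,0,0],[0,0,0]],"fingers":[0,0,0,0,0,0,0,0,0,0]}'
python3 -m crank '{"dp":[[0,0,-0.005],[0,0,-0.013],[0,0,-0.022],[0,0,-0.032],[0,0,-0.042],[0,0,-0.052],[0,0,-0.062],[0,0,-0.07],[0,0,-0.075],[0,0,-0.076]],"rotation":[[0,0,0],[0,0,0],[0,0,0],[0,0,0],[0,0,0],[0,0,0],[0,0,0],[0,0,0],[0,0,0],[0,0,0]],"fingers":[0,0,0,0,0,0,0,0,0,0]}'
python3 - <<'E'
from h import *
p=read_camera("wrist");save(p,"wrist3")
p=read_camera("scene");w=cloud(p)
cv2.imwrite("pics/scene3.png",cv2.resize(p["color"][110:260,250:430,::-1],None,fx=4,fy=4,interpolation=3))
m=(abs(w[...,0]-.582)<.03)&(abs(w[...,1]-.121)<.03)&(w[...,2]>.14)&(w[...,2]<.25)
q=w[m];print(m.sum(),q.min(0),q.max(0),np.percentile(q[:,2],[2,5]))
go([.5824,.1215,.300],4)
E
```

```text
time_s: 5.45
tool_pos: [0.5825, 0.1216, 0.2242]
orientation: [0.681, 0.732, 0.0, 0.0]
contact_force: [0.6, -0.5, -2.6]
grip_width: 0.0138
gripper_force: 48.8
time_s: 6.45
tool_pos: [0.5826, 0.1217, 0.3005]
orientation: [0.681, 0.733, 0.0, 0.0]
contact_force: [0.5, 0.2, -1.9]
grip_width: 0.0138
gripper_force: 48.8
312 [0.55816574 0.09580886 0.17219565] [0.61005377 0.14771483 0.24924012] [0.17363117 0.1747573 ]
dp [-0.0002  0.0002 -0.0005] rot [-0.     -0.      0.0005] steps 0.011158360489711115 0.02260545368207618
```

View pics/wrist3.png

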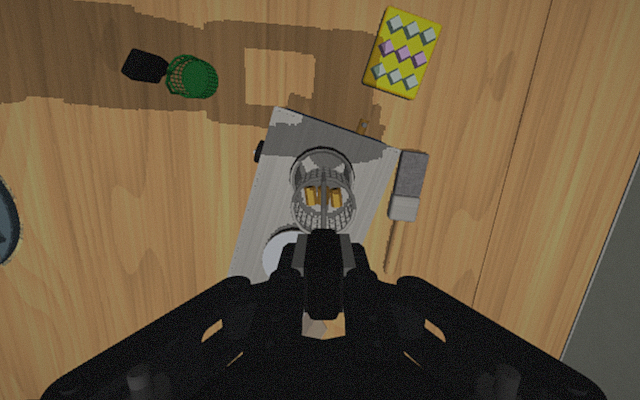

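View pics/scene3.png

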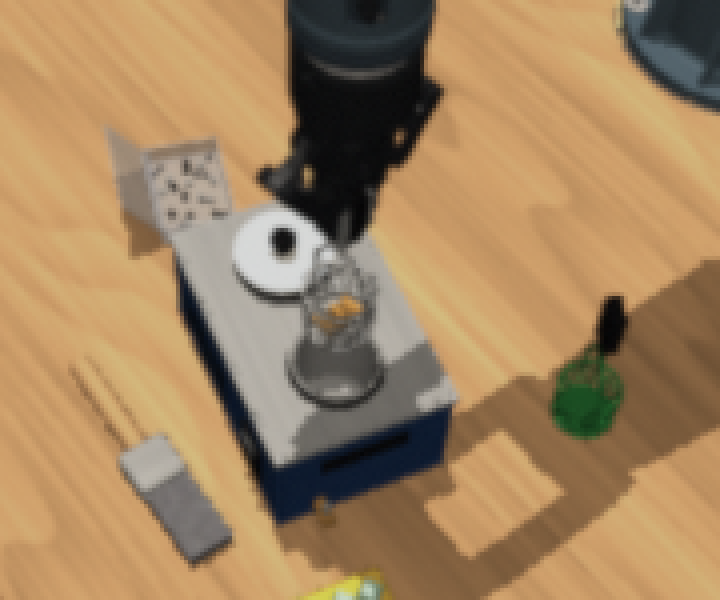

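The basket hangs level above its beaker with the spacers inside, its bottom at about 0.174 m. The lid and the bystanders are undisturbed. Now the hold.

```bash
python3 -m crank '{"dp":[[0,0,0],[0,0,0],[0,0,0],[0,0,0],[0,0,0],[0,0,0],[0,0,0],[0,0,0],[0,0,0],[0,0,0]],"rotation":[[0,0,0],[0,0,0],[0,0,0],[0,0,0],[0,0,0],[0,0,0],[0,0,0],[0,0,0],[0,0,0],[0,0,0]],"fingers":[0,0,0,0,0,0,0,0,0,0]}' >/dev/null
python3 -m crank '{"dp":[[0,0,0],[0,0,0],[0,0,0],[0,0,0],[0,0,0],[0,0,0],[0,0,0],[0,0,0],[0,0,0],[0,0,0]],"rotation":[[0,0,0],[0,0,0],[0,0,0],[0,0,0],[0,0,0],[0,0,0],[0,0,0],[0,0,0],[0,0,0],[0,0,0]],"fingers":[0,0,0,0,0,0,0,0,0,0]}' >/dev/null
python3 -m crank '{"dp":[[0,0,0],[0,0,0],[0,0,0],[0,0,0],[0,0,0],[0,0,0],[0,0,0],[0,0,0],[0,0,0],[0,0,0]],"rotation":[[0,0,0],[0,0,0],[0,0,0],[0,0,0],[0,0,0],[0,0,0],[0,0,0],[0,0,0],[0,0,0],[0,0,0]],"fingers":[0,0,0,0,0,0,0,0,0,0]}' >/dev/null
python3 -m crank '{"dp":[[0,0,0],[0,0,0],[0,0,0],[0,0,0],[0,0,0],[0,0,0],[0,0,0],[0,0,0],[0,0,0],[0,0,0]],"rotation":[[0,0,0],[0,0,0],[0,0,0],[0,0,0],[0,0,0],[0,0,0],[0,0,0],[0,0,0],[0,0,0],[0,0,0]],"fingers":[0,0,0,0,0,0,0,0,0,0]}' >/dev/null
python3 -m crank '{"dp":[[0,0,0],[0,0,0],[0,0,0],[0,0,0],[0,0,0],[0,0,0],[0,0,0],[0,0,0],[0,0,0],[0,0,0]],"rotation":[[0,0,0],[0,0,0],[0,0,0],[0,0,0],[0,0,0],[0,0,0],[0,0,0],[0,0,0],[0,0,0],[0,0,0]],"fingers":[0,0,0,0,0,0,0,0,0,0]}' >/dev/null
python3 -m crank '{"dp":[[0,0,0],[0,0,0],[0,0,0],[0,0,0],[0,0,0]],"rotation":[[0,0,0],[0,0,0],[0,0,0],[0,0,0],[0,0,0]],"fingers":[0,0,0,0,0]}'
python3 - <<'E'
from h import *
p=read_camera("scene");w=cloud(p)
m=(abs(w[...,0]-.582)<.03)&(abs(w[...,1]-.121)<.03)&(w[...,2]>.14)&(w[...,2]<.25)
q=w[m];print(m.sum(),q.min(0),q.max(0))
print(job.hand_in())
E
```

```text
time_s: 12.05
tool_pos: [0.5823, 0.1217, 0.2996]
orientation: [0.681, 0.733, -0.0, -0.0]
contact_force: [-0.6, 0.2, -2.0]
grip_width: 0.0135
gripper_force: 48.8
311 [0.55815024 0.09639792 0.17234766] [0.6099168  0.14789591 0.24813256]
the job is handed in; nothing more can be done
None
```

The job is handed in at 12.1 s: the steel basket was drawn straight up and held level for 5.6 s with its bottom about 5 cm above its beaker's rim, still gripped at the end; the lid and bench items looked undisturbed, but only two of the three spacers could be made out clearly in the pictures.

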